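# Lock the tube rack onto the shaker with its T-key

### The job

Lock the orange tube rack onto the shaker: take the orange T-key out of the key stand, pass its T-head down through the slot in the rack and the shaker's deck until its flange rests on the rack, and turn it a quarter turn so that the head is crosswise under the deck and cannot come out. Leave the rack seated on the deck and the blue key standing undisturbed in the key stand.

Things in the scene. Friction and masses are not known exactly. Their poses are not given: they have to be found in the camera images.
- orange_key_grip (a point): Centre of the orange key's grip bar: 60 mm long (x), 18 wide (y), 28 high; z up. Below, on one axis: neck, round steel flange 60 mm across, 6 thick, underside 34 mm below this point; shaft 12 mm thick; steel T-head 50 mm long (x, like the bar), 12 wide, 10 high, underside 85 mm below this point. 0.14 kg, same after a half turn. Starts upright in the key stand; lifts straight out.
- blue_key_grip (a point): Same point of the blue key, alike but for colour; it stays. Both hang by their flanges, heads down, in slots of the fixed grey key stand (200 x 80 mm, 60 high), 100 mm apart, bars in line along the stand's long side, in either order.
- slot (a point): Centre of the slot's mouth in the top of the orange tube rack (170 mm in x, 120 in y, 25 high, 0.45 kg, loose). Slot 70 mm long (x), 32 wide (y), z up. It goes through rack and shaker deck; the deck's underside is 31 mm below this point, then a hollow to 70 mm or more where the head can turn either way. Tube caps 7 mm high stand on the rack's two ends, over 50 mm from here in x.
- deck (a point): Centre of the top of the deck of the white shaker (fixed, 230 mm in x, 180 in y; deck top 85 mm above the table), below the slot's mouth; x along the slot, z up. Deck 6 mm thick, its slot 72 x 34 mm. The rack sits on it between low rails with 1.5 mm play.

How it is judged:
By the outcome, as a careful person would: the job done as asked, in the order asked, and still so for the second after the job is handed in, with the robot touching nothing.
It also fails if it takes over 40 s, if anything falls off the work surface, if the arm or the gripper's body presses on something with over 40 N, if the wrist force passes 120 N, or if a joint passes its speed limit or range.

### The arm

A 6-joint arm with a two-finger parallel gripper is mounted at the origin on the work surface. World frame = base frame: x ahead of the robot, y to its left, z up, the work surface at z = 0. Lengths are in mm, angles in rad, forces in N, time in s.
With the tool pointing down it reaches from about 350 to 975 mm from the base axis. Payload 17.4 kg.
Tool frame: the origin (TCP) lies at the centre of the arm's flange, where the gripper is bolted on; the fingertips stand 173 mm ahead of it and the grasp point (between the pads) lies 155 mm ahead of it; z points along the fingers, y is the direction in which the jaws open and shut (so a half turn about z gives the same grasp; the last joint's range is limited). The gripper opens to 85 mm and grips with 20 to 120 N. Pads are 22 mm wide; open, the fingers measure 114 mm over their backs; the gripper's body (76 mm by 85 mm) begins 54 mm behind the grasp point. The pads swing forward as they close: fully open they stand 13 mm farther back than shut.
Start: joints at [-1.247, 0.116, 1.442, -0, 1.584, -0.038], TCP at [238.913, -631.312, 404.703] pointing down, gripper open.
Joint ranges: [-2.83, 2.83], [-0.83, 2.19], [0.07, 2.5], [-1.14, 4.28], [0.01, 3], [-2.97, 2.97]. Speed limits (rad/s): [1.89, 1.89, 2.22, 3.14, 3.14, 3.14].

### API

Orientations are given as [roll, pitch, yaw] about the fixed x, y, z axes, in that order (R = Rz(yaw) Ry(pitch) Rx(roll)).
In Python, from cell import manip, optics gives the robot as it stands. The module is installed in compiled form; this text tells all that it offers. Calls block until the motion is done:
- manip.reach(position, orientation): joint-space move of the TCP to a pose.
- manip.line_to(position, rotation=None, rate=150): straight line of the TCP; rotation=None keeps the orientation; rate is the mean speed in mm/s.
- manip.set_joints(angles): joint-space move.
- manip.move_gripper(opening): finger opening in mm; the grip force is fixed at half the most; returns when the fingers have stopped.
- manip.hold(seconds).
- manip.ik(position, orientation): joint angles nearest the present ones, or None.
- optics.capture(name): name is "side" or "top" or "wrist"; returns (picture, depth): 400x640x3 uint8, blue, green, red; 400x640 float32, mm along the optical axis (not along the pixel's ray), 0 where there is no reading.
- optics.camera_info(name): a dict with "mtx" (3x3 intrinsics, pixels), "rvec" (rotation vector, rad) and "tvec" (3), from world to camera coordinates, as OpenCV has them; the wrist camera has in their place "mount" (4x4, takes a point from camera to tool coordinates, whose origin is the TCP and whose axes are the flange's). Camera axes: x right, y down, z forward; pixel columns grow to the right and rows downward; lengths in mm; the calibration is good to about 2 mm. A picture is of the moment at which its call begins: read the wrist's pose just before it. camera_info takes no time and is no camera call.
A pose or a line that the arm cannot do raises manip.PlanningError and nothing moves.
- manip.hand_in(): hands the job in, once; it reports no verdict.
Readings, each from a call of its own:
- manip.current_time_s(): time.
- manip.current_q(): joint angles.
- manip.current_qvel(): joint speeds.
- manip.current_tau(): joint torques, N m.
- manip.current_tcp_pos(): TCP position.
- manip.current_ee_rot(): TCP orientation.
- manip.current_contact_force(): force on the tool from outside, world axes, zero at the start.
- manip.current_moment(): the same for the moment, N m.
- manip.current_grip_width(): finger opening in mm.
Only numpy, scipy, OpenCV 4.12 (cv2) and the standard library are available. Lean on these libraries where they do the work, as an engineer would, in place of code of your own. Each camera call takes 0.05 s, during which the arm holds its last target.

## Working session

There is one attempt and no reset: what is moved stays moved. The work goes in short steps, each a Python script; the robot and the scene stay as the last script left them, time stands still between calls to the robot, and variables do not carry over. Pictures are saved under pics/ and viewed, and the job is handed in when it is done.

```bash
mkdir -p pics; cat > h.py <<'E'
import numpy as np, cv2
from cell import manip, optics
def cam(name):
    i=optics.camera_info(name); K=np.array(i["mtx"],float)
    if name=="wrist":
        return K,None
    R=cv2.Rodrigues(np.array(i["rvec"],float))[0]; t=np.array(i["tvec"],float).reshape(3)
    return K,R,t
def w2c(name,T=None):
    i=optics.camera_info(name); K=np.array(i["mtx"],float)
    if name=="wrist":
        M=T@np.array(i["mount"],float); R=M[:3,:3].T; return K,R,-R@M[:3,3]
    R=cv2.Rodrigues(np.array(i["rvec"],float))[0]; return K,R,np.array(i["tvec"],float).reshape(3)
def rpy(r):
    from scipy.spatial.transform import Rotation as Ro
    return Ro.from_euler('xyz',r).as_matrix()
def tcp():
    T=np.eye(4); T[:3,:3]=rpy(manip.current_ee_rot()); T[:3,3]=manip.current_tcp_pos(); return T
def ray_plane(C,uv,z):
    K,R,t=C; uv=np.atleast_2d(np.asarray(uv,float))
    d=(R.T@np.linalg.inv(K)@np.c_[uv,np.ones(len(uv))].T).T
    o=-R.T@t; s=(z-o[2])/d[:,2]; return o+d*s[:,None]
def depth_pts(C,depth):
    K,R,t=C; v,u=np.mgrid[:depth.shape[0],:depth.shape[1]]
    p=np.stack([(u-K[0,2])/K[0,0]*depth,(v-K[1,2])/K[1,1]*depth,depth],-1)
    return (p-t)@R
def proj(C,P):
    K,R,t=C; p=(R@np.atleast_2d(P).T).T+t; q=(K@p.T).T; return q[:,:2]/q[:,2:]
E
python3 - <<'E'
from h import *
print(manip.current_time_s(),manip.current_ee_rot(),manip.current_grip_width())
for n in("side","top","wrist"):
    T=tcp(); im,d=optics.capture(n); cv2.imwrite(f"pics/{n}0.png",im); np.savez(f"{n}0.npz",im=im,d=d,T=T); C=w2c(n,T); print(n,C[0].tolist(),(-C[1].T@C[2]).round(),C[1][2].round(2))
E
```

```text
0.0 [-3.14041953e+00 -4.31728507e-05  3.61786223e-01] 85.2622332686081
side [[433.3040647671947, 0.0, 326.0489706178453], [0.0, 433.3040647671947, 198.70369160343643], [0.0, 0.0, 1.0]] [354. 652. 669.] [ 0.2  -0.74 -0.64]
top [[459.0805907746983, 0.0, 318.7250085127177], [0.0, 459.0805907746983, 202.97044912182935], [0.0, 0.0, 1.0]] [389.  60. 839.] [ 0.17  0.01 -0.98]
wrist [[303.6355534970542, 0.0, 320.15171428015736], [0.0, 303.6355534970542, 196.96425780796224], [0.0, 0.0, 1.0]] [ 309. -604.  374.] [-0.28 -0.11 -0.95]
```

View pics/top0.png

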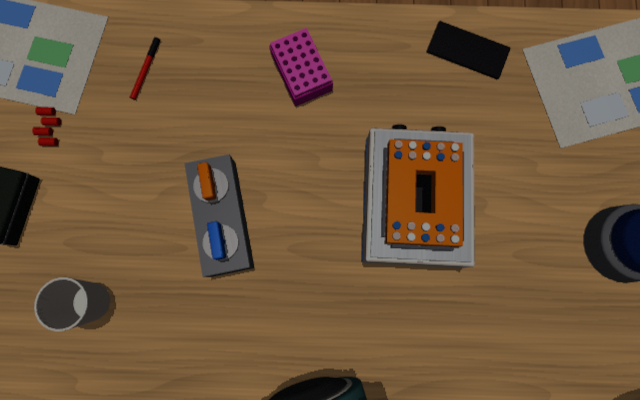

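View pics/side0.png

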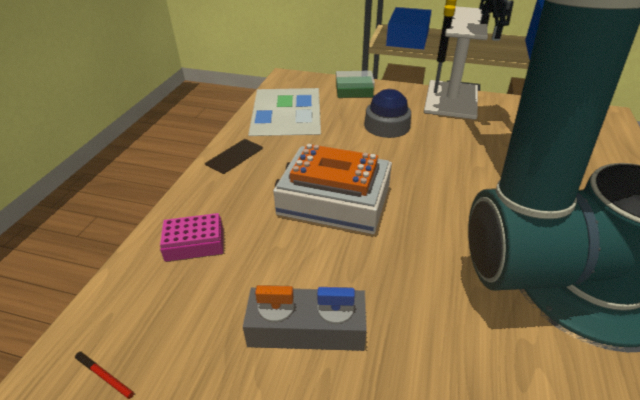

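The top view shows the orange key at about (206,181), the blue key at (215,240) and the rack slot at about (425,192). Next I measure them.

```bash
cat > meas.py <<'E'
from h import *
def big(m):
    n,l,s,c=cv2.connectedComponentsWithStats(m.astype(np.uint8)); 
    return [(l==i) for i in 1+np.argsort(-s[1:,4])]
def rect(xy):
    (c,(w,h),a)=cv2.minAreaRect(xy.astype(np.float32)); 
    if w<h: w,h,a=h,w,a+90
    return np.round(c,1),round(w,1),round(h,1),round((a+90)%180-90,1)
E
python3 - <<'E'
from meas import *
for n in("top","side"):
    z=np.load(n+"0.npz"); im,d=z["im"],z["d"]; C=w2c(n); P=depth_pts(C,d)
    hsv=cv2.cvtColor(im,cv2.COLOR_BGR2HSV); H,S,V=hsv[...,0],hsv[...,1],hsv[...,2]
    og=(H<13)&(S>200)&(V>90); bl=(H>105)&(H<125)&(S>150)&(V>60)
    inb=(P[...,2]>50)&(P[...,2]<130)&(P[...,0]<700)&(P[...,0]>200)
    for nm,m in(("og",og&inb),("bl",bl&inb)):
        for b in big(m)[:2]:
            p=P[b]; zt=np.percentile(p[:,2],90); t=p[p[:,2]>zt-5]
            print(n,nm,b.sum(),"z",zt.round(1),rect(t[:,:2]),"px",np.argwhere(b).mean(0)[::-1].round(1))
    # slot: low depth inside rack
    rk=big(og&inb)[0].astype(np.uint8)
    cs,_=cv2.findContours(rk,cv2.RETR_EXTERNAL,cv2.CHAIN_APPROX_NONE); c=max(cs,key=cv2.contourArea)
    print("outer",rect(ray_plane(C,c[:,0],110)[:,:2]))
    fill=cv2.drawContours(np.zeros_like(rk),[c],-1,1,-1)
    hole=big((fill>0)&(rk==0)&(V<120))[0]
    cs,_=cv2.findContours(hole.astype(np.uint8),cv2.RETR_EXTERNAL,cv2.CHAIN_APPROX_NONE)
    print("hole",hole.sum(),rect(ray_plane(C,cs[0][:,0],110)[:,:2]))
    # stand: grey top
    st=(np.abs(P[...,2]-60)<4)&(P[...,1]>150)&(P[...,1]<500)&(P[...,0]>250)&(P[...,0]<600)
    b=big(st)[0]; print("stand",b.sum(),rect(P[b][:,:2]),np.median(P[b][:,2]))
    dk=(np.abs(P[...,2]-85)<6)&(P[...,0]>200)&(P[...,0]<700)&(P[...,1]<100)
    b=big(dk)[0]; print("deck",b.sum(),rect(P[b][:,:2]),np.median(P[b][:,2]))
E
```

```text
top og 6 z 114.3 (array([ 624.8, -143. ]), 7.2, 0.6, 85.8) px [446.5 142. ]
top og 4 z 114.3 (array([ 610.2, -108.2]), 5.7, 0.1, -79.0) px [425.5 150. ]
top bl 386 z 112.5 (array([454.1, 227.8]), 57.6, 16.6, 13.9) px [215.  239.8]
top bl 39 z 121.4 (array([ 482.5, -127.4]), 10.3, 8.7, -47.2) px [439.9 227.1]
outer (array([ 625.8, -143.8]), 8.3, 0.0, -88.4)Traceback (most recent call last):
  File "<stdin>", line 16, in <module>
IndexError: list index out of range
```

```bash
python3 - <<'E'
from meas import *
for n in("top","side"):
    z=np.load(n+"0.npz"); im,d=z["im"],z["d"]; C=w2c(n); P=depth_pts(C,d)
    hsv=cv2.cvtColor(im,cv2.COLOR_BGR2HSV); H,S,V=[hsv[...,i].astype(int) for i in range(3)]
    if n=="top": print(hsv[200,400],hsv[181,206],hsv[160,430],hsv[195,427],P[200,400],P[195,427])
    og=(H<14)&(S>215)&(V>100); bl=(H>105)&(H<125)&(S>150)&(V>60)
    inb=(P[...,2]>50)&(P[...,2]<130)&(P[...,0]<700)&(P[...,0]>200)
    for nm,m in(("og",og&inb),("bl",bl&inb)):
        for b in big(m)[:2]:
            p=P[b]; zt=np.percentile(p[:,2],90); t=p[p[:,2]>zt-5]
            print(n,nm,b.sum(),"z",zt.round(1),rect(t[:,:2]),"px",np.argwhere(b).mean(0)[::-1].round(1))
    rk=big(og&inb)[0].astype(np.uint8)
    cs,_=cv2.findContours(rk,cv2.RETR_EXTERNAL,cv2.CHAIN_APPROX_NONE); c=max(cs,key=cv2.contourArea)
    print("outer",rect(ray_plane(C,c[:,0],110)[:,:2]))
    fill=cv2.drawContours(np.zeros_like(rk),[c],-1,1,-1)
    hole=big((fill>0)&(rk==0)&(P[...,2]<106))[0]
    cs,_=cv2.findContours(hole.astype(np.uint8),cv2.RETR_EXTERNAL,cv2.CHAIN_APPROX_NONE)
    print("hole",hole.sum(),rect(ray_plane(C,cs[0][:,0],110)[:,:2]))
    st=(np.abs(P[...,2]-62)<5)&(P[...,1]>150)&(P[...,1]<500)&(P[...,0]>250)&(P[...,0]<600)
    b=big(st)[0]; print("stand",b.sum(),rect(P[b][:,:2]),np.median(P[b][:,2]))
    dk=(np.abs(P[...,2]-87)<6)&(P[...,0]>200)&(P[...,0]<700)&(P[...,1]<100)
    b=big(dk)[0]; print("deck",b.sum(),rect(P[b][:,:2]),np.median(P[b][:,2]))
E
```

```text
[ 14 232 143] [ 14 235 143] [ 14 244 143] [150  36   7] [525.1463166  -65.70896971 115.96042589] [ 554.86231379 -132.70010153   14.63157884]
top og 133 z 114.3 (array([ 589.2, -153.7]), 44.4, 36.8, -63.7) px [453.9 161.5]
top og 65 z 112.0 (array([561.3, 255.7]), 33.9, 10.1, 12.5) px [200.8 171.2]
top bl 386 z 112.5 (array([454.1, 227.8]), 57.6, 16.6, 13.9) px [215.  239.8]
top bl 39 z 121.4 (array([ 482.5, -127.4]), 10.3, 8.7, -47.2) px [439.9 227.1]
outer (array([ 589.9, -154.3]), 45.2, 36.6, -63.5)Traceback (most recent call last):
  File "<stdin>", line 16, in <module>
IndexError: list index out of range
```

```bash
python3 - <<'E'
from meas import *
for n in("top","side"):
    z=np.load(n+"0.npz"); im,d=z["im"],z["d"]; C=w2c(n); P=depth_pts(C,d)
    hsv=cv2.cvtColor(im,cv2.COLOR_BGR2HSV); H,S,V=[hsv[...,i].astype(int) for i in range(3)]
    og=(H<=17)&(S>200)&(V>70); bl=(H>105)&(H<125)&(S>150)&(V>60)
    inb=(P[...,2]>80)&(P[...,2]<130)&(P[...,0]<700)&(P[...,0]>200)
    for nm,m in(("og",og&inb),("bl",bl&inb)):
        for b in big(m)[:2]:
            p=P[b]; zt=np.percentile(p[:,2],90); t=p[p[:,2]>zt-5]
            print(n,nm,b.sum(),"z",zt.round(1),rect(t[:,:2]),"px",np.argwhere(b).mean(0)[::-1].round(1))
            cs,_=cv2.findContours(b.astype(np.uint8),cv2.RETR_EXTERNAL,cv2.CHAIN_APPROX_NONE); print("   ray108",rect(ray_plane(C,cs[0][:,0],108)[:,:2]))
    rk=big(og&inb)[0].astype(np.uint8)
    cs,_=cv2.findContours(rk,cv2.RETR_EXTERNAL,cv2.CHAIN_APPROX_NONE); c=max(cs,key=cv2.contourArea)
    print("outer",rect(ray_plane(C,c[:,0],110)[:,:2]))
    fill=cv2.drawContours(np.zeros_like(rk),[c],-1,1,-1)
    hole=big((fill>0)&(rk==0)&(P[...,2]<106))[0]
    cs,_=cv2.findContours(hole.astype(np.uint8),cv2.RETR_EXTERNAL,cv2.CHAIN_APPROX_NONE)
    print("hole",hole.sum(),rect(ray_plane(C,cs[0][:,0],110)[:,:2]))
    st=(np.abs(P[...,2]-62)<5)&(P[...,1]>150)&(P[...,1]<500)&(P[...,0]>250)&(P[...,0]<600)
    b=big(st)[0]; print("stand",b.sum(),rect(P[b][:,:2]),np.median(P[b][:,2]))
    dk=(np.abs(P[...,2]-87)<6)&(P[...,0]>200)&(P[...,0]<700)&(P[...,1]<100)
    b=big(dk)[0]; print("deck",b.sum(),rect(P[b][:,:2]),np.median(P[b][:,2]))
    tb=(P[...,0]>300)&(P[...,0]<650)&(P[...,1]>50)&(P[...,1]<150)&(P[...,2]<25); print("table",np.median(P[tb][:,2]))
E
```

```text
top og 5519 z 114.4 (array([ 541.6, -106.4]), 169.0, 120.4, -1.3) px [424.5 193.4]
   ray108 (array([ 541.8, -107.4]), 171.4, 120.7, -1.3)
top og 355 z 112.3 (array([551.1, 250.3]), 57.4, 16.4, 13.6) px [205.1 180. ]
   ray108 (array([551.3, 251. ]), 58.8, 16.6, 13.1)
top bl 386 z 112.5 (array([454.1, 227.8]), 57.6, 16.6, 13.9) px [215.  239.8]
   ray108 (array([453.9, 228. ]), 59.4, 17.0, 13.7)
top bl 39 z 121.4 (array([ 482.5, -127.4]), 10.3, 8.7, -47.2) px [439.9 227.1]
   ray108 (array([ 484. , -130.6]), 10.5, 8.9, -44.6)
outer (array([ 541.3, -106.9]), 171.0, 120.4, -1.3)
hole 776 (array([ 542. , -106.4]), 68.3, 30.8, -0.9)
stand 3283 (array([504. , 240.3]), 201.0, 81.1, 13.4) 63.06820205760219
deck 4806 (array([ 541.9, -105.9]), 228.4, 178.3, -1.4) 87.39454018528319
table 2.9242544521337503
side og 1772 z 111.6 (array([ 540.8, -105.4]), 167.6, 122.8, -2.4) px [335.5 168.2]
   ray108 (array([ 537.9, -101.2]), 170.8, 137.9, -5.2)
side og 546 z 108.9 (array([552.5, 252.1]), 57.0, 17.5, 12.1) px [273.7 293.6]
   ray108 (array([550.1, 261.2]), 57.5, 33.2, 15.1)
side bl 276 z 109.3 (array([455.8, 230. ]), 56.2, 15.0, 12.3) px [335.3 291.9]
   ray108 (array([455.5, 230.9]), 56.2, 15.8, 15.1)
side bl 4 z 108.8 (array([ 464.1, -476.4]), 13.3, 1.9, 86.2) px [394.8  94.2]
   ray108 (array([ 463.9, -477.9]), 12.9, 2.6, 85.9)
outer (array([537.3, -98.5]), 170.2, 137.4, -5.2)
hole 49 (array([ 559.6, -106.2]), 34.1, 23.8, 3.0)
stand 3371 (array([503.8, 240.1]), 200.2, 82.2, 13.4) 60.62702598479826
deck 1441 (array([ 543. , -107.1]), 220.8, 170.5, -1.1) 85.60483881378434
table 0.34028028881244243
```

Both cameras agree:

| Item | Position (x, y) | Yaw |
|---|---|---|
| Orange bar | about (551.5, 251) | 13.4° |
| Slot | about (541.8, −106) | −1.2° |

Heights, sizes and the 100 mm key spacing all match. Next I check the joint solutions.

```bash
python3 - <<'E'
from h import *
pi=np.pi
for k in (0,pi,-pi):
  for nm,p,yaws in (("key",(551.5,251,94+155),[13.4]),("keyup",(551.5,251,370),[13.4]),("ins",(541.8,-106.2,380),[-1.2]),("fin",(541.8,-106.2,144+155),[-1.2,-91.2,88.8])):
    for y in yaws:
      q=manip.ik(p,(pi,0,np.radians(y)+k)); print(k,nm,y,None if q is None else np.round(q,2))
E
```

```text
0 key 13.4 [ 0.39  0.05  1.77 -0.    1.32  1.72]
0 keyup 13.4 [ 0.39 -0.02  1.64 -0.    1.52  1.72]
0 ins -1.2 [-0.24 -0.15  1.74 -0.    1.55  1.35]
0 fin -1.2 [-0.24 -0.1   1.84 -0.    1.41  1.35]
0 fin -91.2 [-0.24 -0.1   1.84 -0.    1.41  2.92]
0 fin 88.8 [-0.24 -0.1   1.84  0.    1.41 -0.22]
3.141592653589793 key 13.4 [ 0.39  0.05  1.77  0.    1.32 -1.42]
3.141592653589793 keyup 13.4 [ 0.39 -0.02  1.64  0.    1.52 -1.42]
3.141592653589793 ins -1.2 [-0.24 -0.15  1.74  0.    1.55 -1.79]
3.141592653589793 fin -1.2 [-0.24 -0.1   1.84  0.    1.41 -1.79]
3.141592653589793 fin -91.2 [-0.24 -0.1   1.84  0.    1.41 -0.22]
3.141592653589793 fin 88.8 [-0.24 -0.1   1.84 -0.    1.41  2.92]
-3.141592653589793 key 13.4 [ 0.39  0.05  1.77  0.    1.32 -1.42]
-3.141592653589793 keyup 13.4 [ 0.39 -0.02  1.64  0.    1.52 -1.42]
-3.141592653589793 ins -1.2 [-0.24 -0.15  1.74  0.    1.55 -1.79]
-3.141592653589793 fin -1.2 [-0.24 -0.1   1.84  0.    1.41 -1.79]
-3.141592653589793 fin -91.2 [-0.24 -0.1   1.84  0.    1.41 -0.22]
-3.141592653589793 fin 88.8 [-0.24 -0.1   1.84 -0.    1.41  2.92]
```

```bash
python3 - <<'E'
from meas import *
pi=np.pi
manip.reach((551.5,251,330),(pi,0,np.radians(13.4)+pi))
print(manip.current_time_s(),manip.current_tcp_pos(),manip.current_ee_rot(),np.round(manip.current_q(),3))
T=tcp(); im,d=optics.capture("wrist"); cv2.imwrite("pics/w1.png",im); C=w2c("wrist",T); P=depth_pts(C,d)
hsv=cv2.cvtColor(im,cv2.COLOR_BGR2HSV); H,S,V=[hsv[...,i].astype(int) for i in range(3)]
og=(H<=17)&(S>200)&(V>70)&(P[...,2]>80)&(P[...,2]<130)
b=big(og)[0]; p=P[b]; zt=np.percentile(p[:,2],90); print(zt,b.sum(),rect(p[p[:,2]>zt-5][:,:2]),proj(C,[551.5,251,108]))
E
```

```text
3.4333 [551.76646324 250.52365026 330.06732862] [-3.14154523e+00  9.04320566e-05 -2.90876633e+00] [ 0.384 -0.004  1.688 -0.     1.458 -1.419]
109.24784668516844 2054 (array([551.1, 250.1]), 59.2, 16.3, 13.2) [[320.12376258 220.42703482]]
```

View pics/w1.png

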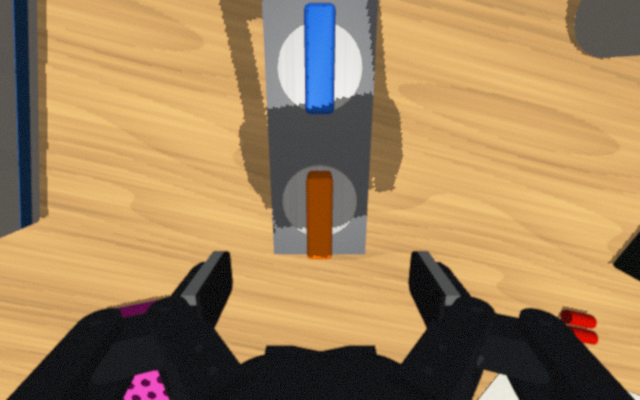

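The wrist view puts the orange bar at about (319,215), centred between the jaws, and it agrees with the other cameras. I'll grasp and lift.

```bash
python3 - <<'E'
from meas import *
manip.line_to((551.4,250.7,251),rate=80)
print("f",np.round(manip.current_contact_force(),1))
manip.move_gripper(10)
w=manip.current_grip_width(); print("w",w,np.round(manip.current_contact_force(),1),np.round(manip.current_moment(),2))
if 14<w<22:
    manip.line_to((551.4,250.7,280),rate=60); print(np.round(manip.current_contact_force(),1))
    manip.line_to((551.4,250.7,390),rate=150)
print(manip.current_grip_width(),np.round(manip.current_contact_force(),1),manip.current_time_s(),manip.current_tcp_pos())
for n in("side","wrist"):
    T=tcp(); im,d=optics.capture(n); cv2.imwrite(f"pics/{n}2.png",im); np.savez(f"{n}2.npz",im=im,d=d,T=T)
E
```

```text
f [0.2 1.4 0.1]
w 17.153579039502223 [ 0.3 -0.   2.6] [-0.01  0.01  0.04]
[ 0.1  0.3 -2.7]
17.379609430754364 [-0.9 -0.2 -2.4] 6.7667 [551.33754841 250.67423981 388.71021656]
```

```bash
python3 -c "
import cv2,numpy as np
a=cv2.imread('pics/side2.png');b=cv2.imread('pics/wrist2.png')
cv2.imwrite('pics/c2.png',cv2.resize(np.vstack([a[:,:],b]),(480,600)))"
```

```text
(no output)
```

View pics/c2.png

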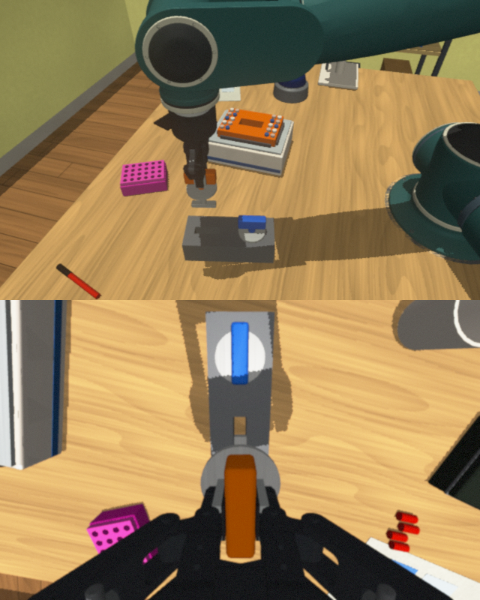

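The key is lifted upright and centred in the jaws, and the blue key is undisturbed. Next I measure the held bar and move over the slot.

```bash
python3 - <<'E'
from meas import *
pi=np.pi
z=np.load("wrist2.npz"); im,d,T=z["im"],z["d"],z["T"]; C=w2c("wrist",T); P=depth_pts(C,d)
hsv=cv2.cvtColor(im,cv2.COLOR_BGR2HSV); H,S,V=[hsv[...,i].astype(int) for i in range(3)]
b=big((H<=17)&(S>200)&(V>60)&(P[...,2]>150))[0]; p=P[b]; zt=np.median(p[:,2])
t=p[abs(p[:,2]-zt)<6]; A=np.linalg.lstsq(np.c_[t[:,:2]-t[:,:2].mean(0),np.ones(len(t))],t[:,2],rcond=None)[0]
print("bar z",zt,rect(t[:,:2]),"tilt",A.round(3))
manip.line_to((551.4,250.7,415),rate=150)
manip.reach((541.8,-106.2,415),(pi,0,np.radians(-1.2)+pi))
print(manip.current_time_s(),manip.current_tcp_pos(),manip.current_grip_width(),np.round(manip.current_q(),2))
for n in("side","wrist","top"):
    T=tcp(); im,d=optics.capture(n); cv2.imwrite(f"pics/{n}3.png",im); np.savez(f"{n}3.npz",im=im,d=d,T=T)
    hsv=cv2.cvtColor(im,cv2.COLOR_BGR2HSV);C=w2c(n,T); P=depth_pts(C,d)
    if n=="wrist": cv2.circle(im,tuple(proj(C,[541.8,-106.2,110])[0].astype(int)),3,(0,255,0),-1)
    cv2.imwrite(f"pics/{n}3.png",im)
a=[cv2.imread(f'pics/{n}3.png') for n in("side","wrist")]
cv2.imwrite('pics/c3.png',cv2.resize(np.vstack(a),(480,600)))
E
```

```text
bar z 245.613540589574 (array([550.7, 251.1]), 60.0, 18.0, 13.7) tilt [1.20000e-02 3.00000e-03 2.45526e+02]
8.525 [ 542.03458457 -105.44490815  414.83930555] 17.053641787936233 [-0.24 -0.16  1.69  0.    1.6  -1.79]
```

View pics/c3.png

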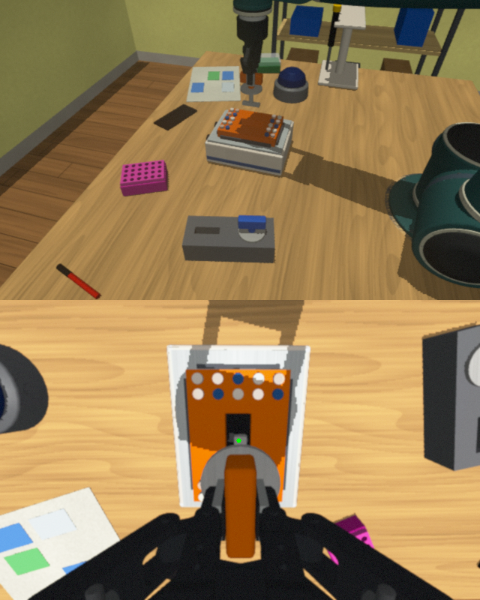

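The held bar is level and centred to within 1 mm, and the slot target (green) lies on the slot's centreline. I'll insert with force checks.

```bash
python3 - <<'E'
from meas import *
x,y=542.3,-106.4
f0=None
def F(): return np.array(manip.current_contact_force())
manip.line_to((x,y,370),rate=100); manip.hold(0.2); f0=F(); print(f0.round(1))
ok=True
for z in (352,340,325,312,305):
    manip.line_to((x,y,z),rate=60); df=F()-f0; print(z,df.round(1),round(manip.current_tcp_pos()[2],2))
    if np.abs(df).max()>8: ok=False; break
if ok:
    z=305
    while z>298:
        z-=0.7; manip.line_to((x,y,z),rate=20); df=F()-f0
        if df[2]>4: break
    print("contact z",z,df.round(1),manip.current_tcp_pos())
print(manip.current_time_s(),manip.current_grip_width())
E
```

```text
[-0.2 -0.6 -1.1]
352 [0.8 0.9 0.5] 351.54
340 [ 0.1  0.5 -0.3] 339.48
325 [-0.3 -0.1 -0.7] 324.5
312 [1.  0.6 0.1] 311.47
305 [ 0.1 -0.2  0.1] 304.56
contact z 300.80000000000007 [-0.7  0.5  4.5] [ 542.34570117 -106.41782281  301.23682383]
12.8083 17.4257410225898
```

The flange touched at TCP z 301.2, against a predicted 301. I'll turn in steps, then reseat.

```bash
python3 - <<'E'
from meas import *
F=lambda:np.array(manip.current_contact_force())
manip.line_to((542.3,-106.4,301.4),rate=20)
q=np.array(manip.current_q())
for s in (0.3,0.8,1.2,np.pi/2):
    t=q.copy(); t[5]+=s; manip.set_joints(t); print(round(s,2),F().round(1),np.round(manip.current_moment(),2),np.round(manip.current_tcp_pos(),1))
    if np.abs(F()).max()>25: break
manip.line_to((542.3,-106.4,300.8),rate=20)
print(F().round(1),manip.current_time_s(),manip.current_grip_width(),np.degrees(manip.current_ee_rot()))
T=tcp()
for n in("top","side","wrist"):
    im,d=optics.capture(n); cv2.imwrite(f"pics/{n}4.png",im); np.savez(f"{n}4.npz",im=im,d=d,T=T)
a=[cv2.imread(f'pics/{n}4.png') for n in("side","wrist")]
cv2.imwrite('pics/c4.png',cv2.resize(np.vstack(a),(480,600)))
E
```

```text
0.3 [-0.4 -0.5  0.5] [-0.06 -0.01 -0.03] [ 542.3 -106.4  301.2]
0.8 [-0.3  0.1 -1.2] [-0.01 -0.08 -0.02] [ 542.3 -106.4  301.2]
1.2 [-0.2 -0.6 -1.7] [-0.02  0.06 -0.04] [ 542.3 -106.4  301.2]
1.57 [-0.2 -0.6 -0.7] [-0.05  0.02  0.04] [ 542.3 -106.4  301.2]
[-3.1  1.2  5.6] 15.1583 17.330429821360525 [1.79991521e+02 6.30506084e-04 8.90192937e+01]
```

View pics/c4.png

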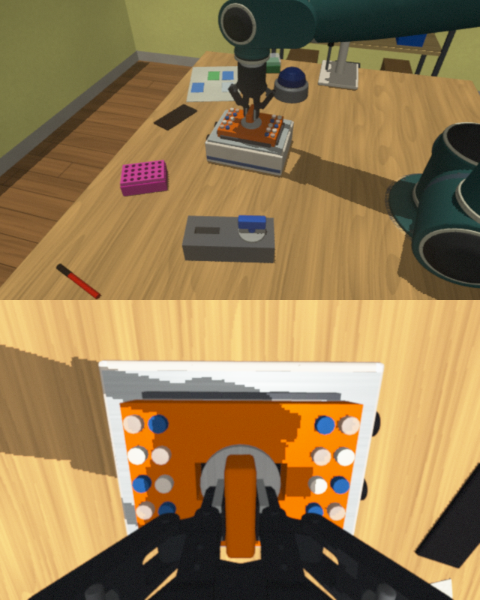

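The bar is crosswise to the slot and the flange sits flat, with slot ends showing on either side. I'll release, retreat and check.

```bash
python3 - <<'E'
from meas import *
manip.move_gripper(45); print(manip.current_grip_width(),np.round(manip.current_contact_force(),1))
manip.line_to((542.3,-106.4,400),rate=100)
manip.reach((400,-420,420),(np.pi,0,np.radians(89)))
print(manip.current_time_s())
for n in("top","side"):
    im,d=optics.capture(n); cv2.imwrite(f"pics/{n}5.png",im); C=w2c(n); P=depth_pts(C,d)
    hsv=cv2.cvtColor(im,cv2.COLOR_BGR2HSV); H,S,V=[hsv[...,i].astype(int) for i in range(3)]
    og=(H<=17)&(S>200)&(V>60); bl=(H>105)&(H<125)&(S>150)&(V>60)
    off=3 if n=="top" else .5
    inb=(P[...,2]-off>80)&(P[...,2]<200)&(P[...,0]<700)&(P[...,0]>200)
    for nm,m in(("rack",og&inb&(P[...,2]-off<125)),("key",og&inb&(P[...,2]-off>140)),("bl",bl&inb)):
        b=big(m)[0]; p=P[b]; zt=np.median(p[:,2])
        t=p[p[:,2]>np.percentile(p[:,2],90)-5]; print(n,nm,b.sum(),"z",(np.percentile(p[:,2],90)-off).round(1),rect(t[:,:2]))
a=[cv2.imread(f'pics/{n}5.png') for n in("side","top")]
cv2.imwrite('pics/c5.png',cv2.resize(np.vstack(a),(480,600)))
E
```

```text
45.11233782154352 [ 0.4 -0.1  0.2]
18.1333
top rack 5022 z 111.4 (array([ 541.7, -106.6]), 169.4, 120.9, -1.3)
top key 444 z 159.1 (array([ 541.2, -106.1]), 59.8, 17.3, 89.5)
top bl 389 z 109.1 (array([454. , 227.7]), 58.2, 17.1, 14.1)
side rack 1296 z 111.1 (array([ 541.7, -105.7]), 168.0, 121.6, -1.6)
side key 149 z 158.7 (array([ 541.9, -103.4]), 56.4, 16.6, 89.7)
side bl 275 z 109.0 (array([455.9, 230. ]), 56.1, 14.9, 12.9)
```

View pics/c5.png

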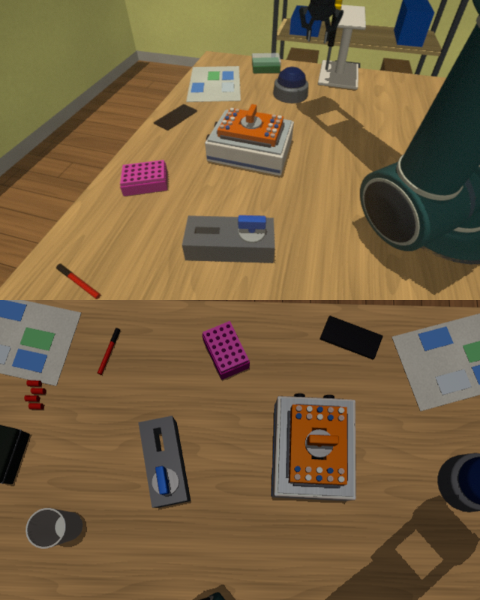

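The pictures show the key crosswise at 89.5° against the rack's −1.3°. Its bar top is about 159 mm, against an expected 158, so it is seated. The rack and blue key have not moved.

```bash
python3 -c "
from h import *
manip.hand_in(); print(manip.current_time_s())"
```

```text
the job is handed in; nothing more can be done
the job is handed in; nothing more can be done
```

The orange tube rack is locked onto the shaker and the job is handed in, about 18 s into the 40 s allowed. I lifted the orange T-key out of the stand, lowered it through the slot until the flange touched the rack, turned it a quarter turn, released it and backed the arm away.

- **Insertion:** the flange touched at TCP z 301.2 mm, against a predicted 301 mm. The highest contact force I read was about 6 N.
- **Key:** its bar stands about 90° to the slot. The bar top is at about 159 mm, against an expected 158 mm, so the flange is resting on the rack. I could not see the head under the deck; I infer it is crosswise because it lies in line with the bar.
- **Rack and blue key:** both are within about 1 mm of where they started, and the blue key still stands in the key stand.
- **Disagreements:** the top camera's depth reads about 3 mm high, so I corrected for that in the final heights. The side camera put the key about 2.7 mm off the top camera's reading in y, probably because it sees the bar's side as well as its top.

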